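# Pin the ball mount and unhitch the coupler

### The job

Take the hitch pin (the tall one) out of the parts bin, drop it into the hole in the top of the receiver block until its collar sits on the block, and let go of it. Then pull the coupler's upright latch handle sideways, away from the coupler, against its spring, and with it held back lift the tongue off the ball until the coupler is about 75 mm up, clear above the ball. Finish while still holding the tongue raised and still in the gripper; leave the bolts, the tin and the wrench alone.

Things in the scene. Friction and masses are not known exactly. Their poses are not given: they have to be found in the camera images.
- stand: Grey steel stand fixed to the bench. Origin at bench height under the hitch ball's centre; z up; x = direction in which the latch is pulled; y = along the tongue from ball to pivot. Base plate 100 x 370 x 10 mm, y -90 to +280 mm. Ball 50 mm across, centre z=85, top z=110 mm. Receiver block: dark steel, 60 mm cube centred at y=-130 mm, pin hole upright in its top.
- pivot (a point): Middle of the tongue's pivot axis, which runs along the stand's x at y=+220 mm, 95 mm above the bench, between two upright cheeks (82 mm over both, 118 mm tall).
- pin_hole (a point): Centre of the mouth of the pin hole, on the receiver block's top face, 60 mm above the bench, 130 mm from the ball on the side away from the tongue. Hole 20.5 mm across with a 2 mm chamfer, 54 mm deep, upright.
- pin: Loose steel hitch pin, about 0.11 kg, 92 mm tall, upright in one compartment of the bin (which one varies). Origin at the centre of its foot, z up. Shank 16 mm across, chamfered foot, z=0 to 50 mm; collar 26 mm across, z=50 to 56; round grip 16 mm across, z=56 to 92. Bin walls end 41 mm above the foot. When home the collar rests on the block, foot 10 mm above the bench.
- bin: Grey plastic parts bin fixed to the bench, 94 x 64 x 45 mm, 4 mm walls, 3 x 2 compartments about 26 mm square; origin at the centre of its underside, x along its length. Holds the pin and two bolts; other compartments are empty.
- bolt1: Loose steel bolt standing on its head in a bin compartment, 40 mm tall, head 20 mm, shank 12 mm; origin at the head's underside. Lower than the bin's walls. To be left alone.
- bolt2: Second bolt, the same as bolt1. To be left alone.
- coupler: Hinged grey tongue (46 x 36 mm bar) with the dark coupler hood at its free end and the latch on it, about 0.8 kg in all. Origin on the pivot axis, 95 mm above the bench; axes those of the stand while hitched, so the hood lies 220 mm along -y. Lifting at the hood takes 5 to 9 N; it drops back if let go.
- hood (a point): Point inside the coupler hood, at the ball's centre while hitched (85 mm above the bench). Hood 66 x 69 mm in plan, its top 40 mm above this point, its lower rim 15 mm below. The latch is on its side towards the stand's +x.
- latch_grip (a point): Grip point on the latch handle, an upright flat steel tab 14 mm thick along the stand's x, 24 mm wide along y, its top 22 mm above this point. While hitched it is 70 mm from the ball's axis along +x, 148 mm above the bench, 30 mm clear of the hood. Pinch it across its thickness, pull along +x, lift with it: it moves on an arc about the pivot and may swivel between the fingers.
- latch (a joint): Travel of the spring latch in m: 0 at rest with its pawl hooked under the ball, growing as the handle is pulled along the stand's +x away from the coupler, stop at 0.018. Clear of the ball from 0.010. Spring force 3.6 N at rest, 9 N at the stop; it springs back if let go. While hooked, the tongue lifts no more than a few mm.
- tongue (a joint): Angle of the tongue about its pivot in rad: 0 resting hitched on the ball, growing as the coupler is lifted, stop at 0.8. The coupler is 220 mm from the pivot, so 0.35 rad is about 75 mm up.
- tin: Loose closed metal tin, 76 mm across, 70 mm tall, standing on the bench; origin at the centre of its underside. To be left alone.
- wrench: Loose steel wrench, 180 mm long, lying on the bench beyond the stand; origin at its underside. To be left alone.
Mind the look-alikes: they are no part of the job. Of the things that look like the pin, the middle-sized one is meant.

How it is judged:
By the outcome, as a careful person would: the job done as asked, in the order asked, and still so for the second after the job is handed in, while the arm keeps its last pose, push and grip.
It also fails if it takes over 54 s, if anything falls off the work surface, if the arm or the gripper's body presses on something with over 40 N, if the wrist force passes 120 N, or if a joint passes its speed limit or range.

### The arm

A 6-joint arm with a two-finger parallel gripper is mounted at the origin on the work surface. World frame = base frame: x ahead of the robot, y to its left, z up, the work surface at z = 0. Lengths are in m, angles in rad, forces in N, time in s.
With the tool pointing down it reaches from about 0.3 to 0.85 m from the base axis. Payload 5.4 kg.
Tool frame: the origin (TCP) lies on the centre line of the jaws, within the pads' length; the fingertips stand 14 mm ahead of it and the grasp point (between the pads) lies 5 mm behind it; z points along the fingers, y is the line along which they close (so a half turn about z gives the same grasp; the last joint's range is limited). The gripper opens to 85 mm and grips with 20 to 120 N. Pads are 22 mm wide; open, the fingers measure 114 mm over their backs; the gripper's body (76 mm by 85 mm) begins 54 mm behind the grasp point. The pads swing forward as they close: fully open they stand 13 mm farther back than shut.
Start: joints at [-1.549, 0.158, 1.597, -0, 1.386, -0.21], TCP at [0.132, -0.56, 0.245] pointing down, gripper open.
Joint ranges: [-2.91, 2.91], [-0.94, 2.29], [0.18, 2.7], [-1.29, 4.43], [0.17, 2.64], [-3, 3]. Speed limits (rad/s): [2.57, 2.57, 3.14, 3.14, 3.14, 3.14].

### API

Orientations are given as a unit quaternion [w, x, y, z].
In Python, from cell import ctrl gives the robot as it stands.
- The arm moves only by the shell command python3 -m inch 'ROWS' [OPENING]. ROWS is JSON, a list of rows, each a list of 2 entries, a list of its own where there are three numbers: the shift along the tool's x, y, z in mm, then the turn about the tool's z in rad. In form: [[[tx, ty, tz], roll], ...]. A call has 1 to 8 rows; each row is the pose to reach, as a shift and turn from the pose commanded when the call began, along the tool's axes at that moment; what a row does not reach only later rows make up. A row lasts 1/12 s, in which the tool goes at most 41.7 mm and 7.16 degrees, less where a joint would pass 70% of its speed; a pose out of reach is approached as far as the arm can. A call with a gripper value outside its range is refused whole. OPENING is the finger opening in mm, from 0 to 85.4, set as the call begins (- or left out, the last holds). The fingers move at their own pace and stop on an object; the grip force is fixed at half the most. Time passes only in rows, so rows that repeat a pose let the fingers close. It gives the time, the measured TCP pose, the force, the opening and the grip force at its end, in the units of the state.
- ctrl.state(): the state, without advancing time (a new reading comes with each control period).
- ctrl.snapshot(name): name is "side" or "top" or "wrist"; returns the picture (480x640x3 uint8, red, green, blue); there is no depth.
- ctrl.camera_params(name): a dict with "fx", "fy", "cx", "cy" (pixels), "rvec" (rotation vector, rad) and "tvec" (3), from world to camera coordinates, as OpenCV has them; the wrist camera has in their place "mount" (4x4, takes a point from camera to tool coordinates, whose origin is the TCP and whose axes are the flange's). Camera axes: x right, y down, z forward; pixel columns grow to the right and rows downward; lengths in m; the calibration is good to about 2 mm. A picture is of the moment at which its call begins: read the wrist's pose just before it. camera_params takes no time and is no camera call.
- ctrl.job_done(): hands the job in; it is judged then, once.
The state is a dict: "t": time; "joint_positions": joint angles; "joint_vel": joint speeds; "tau": joint torques, N m; "tool_pos": TCP position; "tool_rot": TCP orientation; "contact_force": force on the tool from outside, world axes, zero at the start; "ft_torque": the same for the moment, N m; "finger_gap": opening from 0.0 (shut) to 1.0 (fully open); "grasp_force": force on a finger pad.
Only numpy, scipy, OpenCV 4.12 (cv2) and the standard library are available. Lean on these libraries where they do the work, as an engineer would, in place of code of your own. Each camera call takes 0.05 s, during which the arm holds its last target. There are 200 camera calls.

## Working session

There is one attempt and no reset: what is moved stays moved. The work goes in short steps, Python scripts to look and compute and a shell command to move; the robot and the scene stay as the last step left them, time stands still between calls to the robot, and variables do not carry over. Pictures are saved under pics/ and viewed, at most 10 in all, crops included, and the job is handed in when it is done.

```bash
mkdir -p pics; ls; python3 - <<'E'
from cell import ctrl
import cv2, numpy as np
s=ctrl.state();print(s['t'],s['tool_pos'],s['tool_rot'])
a=ctrl.snapshot('top');b=ctrl.snapshot('side');
cv2.imwrite('pics/top.png',a[:,:,::-1]);cv2.imwrite('pics/side.png',b[:,:,::-1])
for n in('top','side','wrist'):print(n,ctrl.camera_params(n))
E
```

```text
pics
0.0 [ 0.13205334 -0.55903038  0.24429606] [-9.63532620e-04  9.93292982e-01  1.15620570e-01  8.92483623e-05]
top {'fx': 463.4445170086752, 'fy': 463.4445170086752, 'cx': 326.60708312297663, 'cy': 240.747128446706, 'rvec': array([ 2.12136282, -2.1199789 ,  0.21334011]), 'tvec': array([-0.0529183 ,  0.61767096,  1.04013033])}
side {'fx': 470.21473956316544, 'fy': 470.21473956316544, 'cx': 319.1292180120465, 'cy': 233.76597453445982, 'rvec': array([ 2.09829168, -0.49360007,  0.28052718]), 'tvec': array([-0.56917316,  0.23486887,  0.73110775])}
wrist {'fx': 422.89217721814344, 'fy': 422.89217721814344, 'cx': 324.93594109789444, 'cy': 237.1257251959665, 'mount': array([[ 8.37433049e-04, -9.63060031e-01, -2.69285492e-01,
         6.88549689e-02],
       [ 9.99999563e-01,  9.18540017e-04, -1.75191369e-04,
         2.05613393e-04],
       [ 4.16069305e-04, -2.69285227e-01,  9.63060379e-01,
        -1.27714032e-01],
       [ 0.00000000e+00,  0.00000000e+00,  0.00000000e+00,
         1.00000000e+00]])}
```

View pics/top.png

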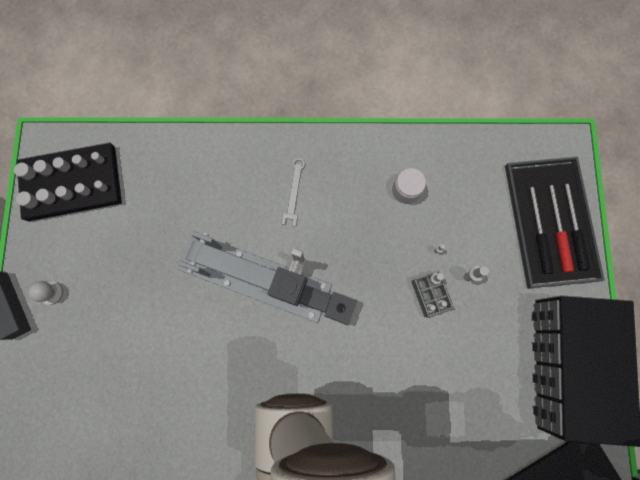

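View pics/side.png

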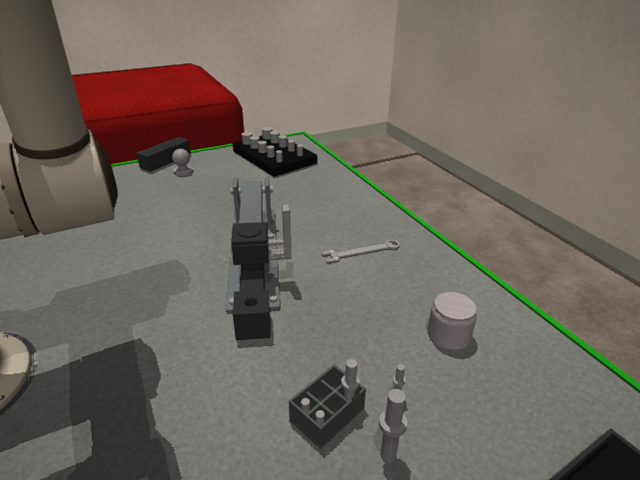

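The top view shows the bin at (432,295), with the pin at about (438,278) in a corner compartment. The hole is at (341,309), the hood at (289,286) and the latch at (297,256). The look-alikes stand outside the bin at (440,249) and (479,272). In the side view the pin's top is at (351,362) and the hole at (251,301).

```bash
cat > h.py <<'E'
import cv2, numpy as np
from scipy.spatial.transform import Rotation as R
from cell import ctrl
def rot(s): return R.from_quat(np.array(s['tool_rot'])[[1,2,3,0]]).as_matrix()
def cam(n,s=None):
    p=ctrl.camera_params(n);K=np.array([[p['fx'],0,p['cx']],[0,p['fy'],p['cy']],[0,0,1]])
    if n=='wrist':
        T=np.eye(4);T[:3,:3]=rot(s);T[:3,3]=s['tool_pos'];M=T@p['mount'];return K,M[:3,:3],M[:3,3]
    r=R.from_rotvec(p['rvec']).as_matrix();return K,r.T,-r.T@p['tvec']
def ray(n,px,z,s=None):
    K,r,c=cam(n,s);d=r@np.linalg.solve(K,[px[0],px[1],1]);return c+d*(z-c[2])/d[2]
def tri(a,b):
    A=[];B=[]
    for n,px in(a,b):
        K,r,c=cam(n);d=r@np.linalg.solve(K,[px[0],px[1],1]);d/=np.linalg.norm(d);P=np.eye(3)-np.outer(d,d);A.append(P);B.append(P@c)
    return np.linalg.lstsq(np.vstack(A),np.hstack(B),rcond=None)[0]
def px(n,p,s=None):
    K,r,c=cam(n,s);q=K@(r.T@(np.array(p)-c));return q[:2]/q[2]
E
python3 - <<'E'
from h import *
np.set_printoptions(precision=4,suppress=True)
print('pin',ray('top',(438,278),.096),ray('side',(351,363),.096),tri(('top',(438,278)),('side',(351,363))))
print('big',tri(('top',(479,269)),('side',(397,396))))
print('small',tri(('top',(440,247)),('side',(400,368))))
print('hole',ray('top',(341,309),.06),ray('side',(251,301),.06),tri(('top',(341,309)),('side',(251,301))))
h=ray('top',(341,309),.06)
print('latch',ray('top',(296.5,254),.17),ray('side',(286,207),.17),tri(('top',(296.5,254)),('side',(286,207))))
print('hood',ray('top',(289,284),.125))
a=cv2.imread('pics/top.png');b=cv2.imread('pics/side.png')
A=cv2.resize(a[225:335,170:370],None,fx=4,fy=4,interpolation=cv2.INTER_CUBIC)[:300*2]
cv2.imwrite('pics/z1.png',A)
B=cv2.resize(a[230:330,400:500],(400,400),interpolation=cv2.INTER_CUBIC);C=cv2.resize(b[170:350,200:380],(400,400),interpolation=cv2.INTER_CUBIC)
cv2.imwrite('pics/z2.png',np.hstack([B,C]))
E
```

```text
pin [ 0.525  -0.3046  0.096 ] [ 0.5301 -0.3091  0.096 ] [ 0.5282 -0.3065  0.0933]
big [ 0.5445 -0.3936  0.1138]
small [ 0.6047 -0.3223  0.0612]
hole [ 0.4572 -0.0858  0.06  ] [ 0.4623 -0.0849  0.06  ] [ 0.4594 -0.0863  0.0616]
latch [0.5673 0.0119 0.17  ] [0.5729 0.0109 0.17  ] [0.57   0.0111 0.17  ]
hood [0.5082 0.0302 0.125 ]
```

View pics/z1.png

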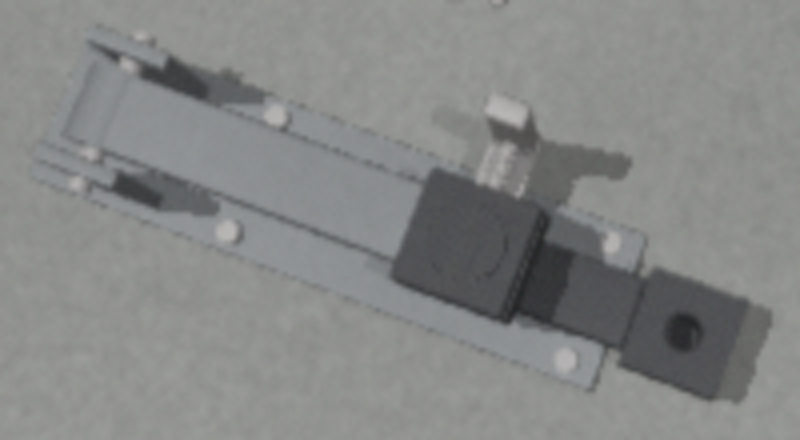

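View pics/z2.png

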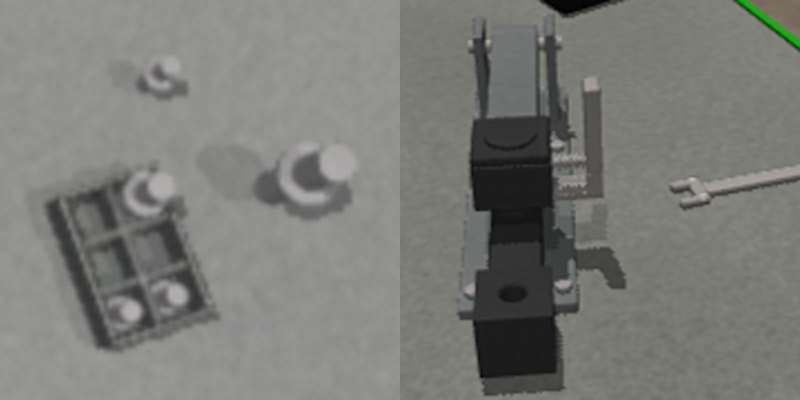

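The crops refine three points: the pin's top at (440.2,276.5), the hole at (340.8,307.8) and the latch's top at (297,251.8). All three match the given sizes: hole to hood is about 0.128 m, and the pin's top triangulates to z≈0.093. The stand's x points to about -21°. I'll go above the pin for a close look.

```bash
python3 -m inch '[[[30,-10,0],0],[[70,-25,2],0],[[110,-38,5],0],[[150,-52,10],0],[[190,-66,15],0],[[230,-80,20],0],[[270,-94,25],0],[[310,-108,30],0]]' 45
python3 -m inch '[[[40,-14,2],0],[[80,-28,4],0],[[110,-39,6],0],[[130,-46,8],0],[[134,-47,10],0],[[134,-47,10],0]]'
python3 - <<'E'
from h import *
s=ctrl.state();a=ctrl.snapshot('wrist');cv2.imwrite('pics/w1.png',a[:,:,::-1]);print(s['t'],s['tool_pos'],rot(s)[:,:2].round(3).tolist(),px('wrist',(.528,-.306,.096),s))
E
```

```text
t: 0.77
tool_pos: [0.4047, -0.3852, 0.2155]
tool_rot: [-0.0, 0.993, 0.116, -0.0]
contact_force: [0.5, -0.7, 0.4]
finger_gap: 0.523
grasp_force: 0.0
t: 1.27
tool_pos: [0.5234, -0.3091, 0.2049]
tool_rot: [-0.001, 0.993, 0.117, -0.001]
contact_force: [-0.2, 1.2, 0.1]
finger_gap: 0.526
grasp_force: 0.0
1.2667 [ 0.52343918 -0.30906296  0.20493392] [[0.973, 0.232], [0.232, -0.973], [-0.001, -0.001]] [321.61730803 232.80654259]
```

View pics/w1.png

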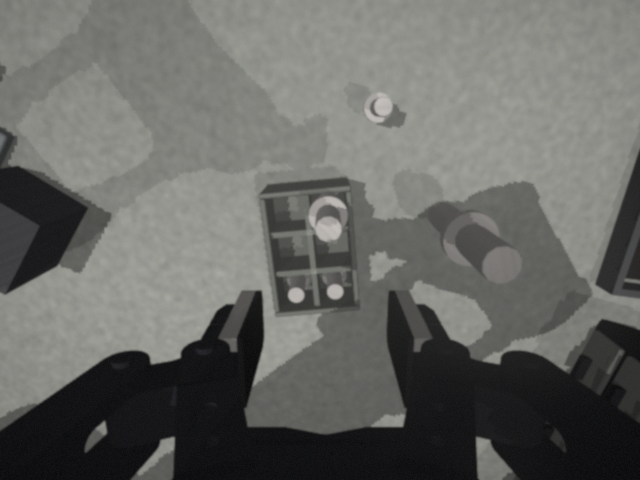

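The wrist view shows the pin's bright top at about (327,230) in the bin's corner. The larger look-alike's top is at (502,264), well clear. Next I'll measure the pin exactly.

```bash
python3 - <<'E'
from h import *
s=ctrl.state();a=cv2.imread('pics/w1.png',0)
print(a[205:245:4,305:350:4])
m=(a>205).astype('uint8');n,l,st,c=cv2.connectedComponentsWithStats(m)
for i in range(1,n):
    if st[i,4]>80:print(st[i],c[i])
for p in [(327.5,229.5)]:
    q=ray('wrist',p,.096,s);d=q-s['tool_pos'];print(q,rot(s).T@d*1000)
q=ray('wrist',(328,216),.06,s);print('collar',q)
E
```

```text
[[106  88 155 158 155 116 103 157 181 185 116  96]
 [110 128 158 150  98  94  88  85 103 126 132  84]
 [106 146 158 113  96  92  87  83  82 124 125  82]
 [114 167 179 100 106 149 153 124  85 121 126  79]
 [ 94 150 182 127 164 164 165 158 160 114 123  76]
 [ 81 119 180 172 187 175 171 186 185 137  90  76]
 [ 87 125 117 181 180 186 186 186 189 147  95  78]
 [120 142 118 173 181 178 184 183 186 125 102  69]
 [102 119  76  98 178 181 174 183 168 104 103  67]
 [105 118  86  81  92 136 136 118 111 103 103  65]]
[ 0.52982219 -0.30993607  0.096     ] [  7.18253933   1.6434515  109.2523342 ]
collar [ 0.52974153 -0.31045955  0.06      ]
```

```bash
python3 -m inch '[[[7,1.7,20],0],[[7,1.7,55],0],[[7,1.7,90],0],[[7,1.7,112],0],[[7,1.7,123],0],[[7,1.7,126],0],[[7,1.7,126],0]]'
python3 -m inch '[[[0,0,0],0],[[0,0,0],0],[[0,0,0],0],[[0,0,0],0],[[0,0,0],0]]' 0
```

```text
t: 1.9
tool_pos: [0.5296, -0.3112, 0.0802]
tool_rot: [-0.0, 0.993, 0.115, -0.0]
contact_force: [-0.1, -1.5, 0.4]
finger_gap: 0.527
grasp_force: 0.0
t: 2.32
tool_pos: [0.5314, -0.3109, 0.0824]
tool_rot: [0.001, 0.993, 0.116, 0.001]
contact_force: [-0.9, 1.2, 6.7]
finger_gap: 0.164
grasp_force: 58.4
```

```bash
python3 -m inch '[[[0,0,-15],0],[[0,0,-45],0],[[0,0,-75],0],[[-3,-15,-85],-0.12],[[-10,-45,-85],-0.24],[[-17,-80,-85],-0.36],[[-25,-115,-85],-0.48],[[-32,-150,-85],-0.60]]'
python3 - <<'E'
from h import *
s=ctrl.state();print(s['tool_pos'],rot(s)[:,:2].round(3).tolist(),s['finger_gap'],s['grasp_force'])
t=np.array([.4445,-.1275,.165]);print(rot(s).T@(t-s['tool_pos'])*1000)
E
```

```text
t: 2.98
tool_pos: [0.4639, -0.1706, 0.1656]
tool_rot: [0.001, 0.914, 0.407, 0.0]
contact_force: [0.2, 0.9, -1.0]
finger_gap: 0.164
grasp_force: 58.8
[ 0.46390853 -0.17058464  0.16559553] [[0.669, 0.743], [0.743, -0.669], [0.0, 0.001]] 0.16434688336712813 58.784210085868835
[ 19.01213458 -43.26164727   0.54803077]
```

```bash
python3 -m inch '[[[8,-17,0],-0.12],[[15,-32,0],-0.24],[[18,-41,0],-0.36],[[19,-43,0],-0.36],[[19,-43,0],-0.36],[[19,-43,0],-0.36]]'
python3 - <<'E'
from h import *
s=ctrl.state();a=ctrl.snapshot('wrist');cv2.imwrite('pics/w2.png',a[:,:,::-1]);print(s['tool_pos'],rot(s)[:,:2].round(3).tolist())
print('hole pred',px('wrist',(.461,-.0855,.06),s),'latch',px('wrist',(.571,.011,.17),s))
E
```

```text
t: 3.48
tool_pos: [0.4461, -0.1293, 0.1656]
tool_rot: [0.001, 0.828, 0.56, 0.0]
contact_force: [-0.0, -0.2, -0.5]
finger_gap: 0.165
grasp_force: 58.8
[ 0.44613553 -0.12927704  0.16559551] [[0.373, 0.928], [0.928, -0.373], [-0.0, 0.001]]
hole pred [318.90993427 161.28065587] latch [ 622.37047151 -411.18875108]
```

View pics/w2.png

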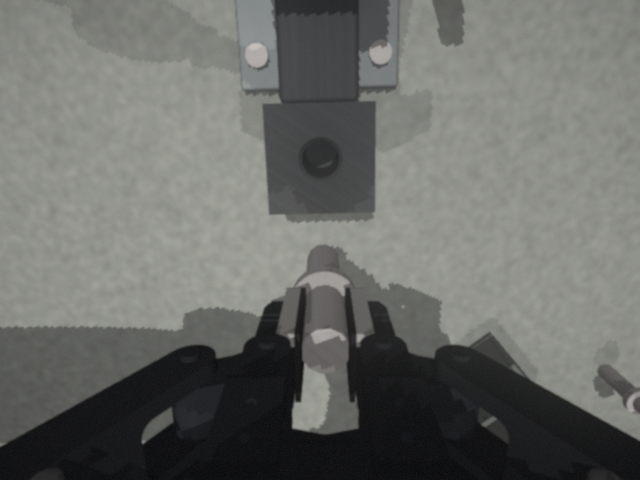

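The hole's mouth is at (320,157) and the block is square to the view. The held pin's shank is centred at x≈322, and the far edge of its foot is at row ≈246.

```bash
python3 - <<'E'
from h import *
s=ctrl.state();r=rot(s);T=np.array(s['tool_pos']);a=cv2.imread('pics/w2.png',0)
c=a[125:190,285:358];m=(c<62).astype('uint8');n,l,st,ce=cv2.connectedComponentsWithStats(m)
for i in range(1,n):
    if st[i,4]>100:print(st[i],ce[i]+[285,125])
for p in [(320,157),(320,156)]:
    q=ray('wrist',p,.06,s);print('hole',q,r.T@(q-T)*1000)
f=T-[0,0,.0784]; print('foot centre pred',px('wrist',f,s),'far edge',px('wrist',f+r[:,0]*.007,s),'left/right',px('wrist',f+[0,0,.025]-r[:,1]*.008,s),px('wrist',f+[0,0,.025]+r[:,1]*.008,s), 'top',px('wrist',f+[0,0,.092],s))
for y in (258,265,272):print(a[y,296:350:2])
print(a[236:262,322])
E
```

```text
[  14   12   43   42 1324] [319.69410876 156.92824773]
hole [ 0.46242155 -0.08373763  0.06      ] [ 48.52357023  -2.06601377 105.4762511 ]
hole [ 0.46262233 -0.08324081  0.06      ] [ 49.05942575  -2.06477851 105.47605888]
foot centre pred [323.4632364  257.44893282] far edge [323.46187589 244.36692188] left/right [305.77838844 274.73344341] [340.86773688 274.76511362] top [322.68761683 353.13210699]
[150 154 156 157 156 153 103  97 100 102 102 101 102  98  99  99  96  94
  93  91  86  96 106 107 105 132 149]
[154 158 158 159 157 137  96  97 101 102 102 102 100  98  94  89  87  84
  82  80  82  84 102 102 103 103 105]
[158 158 157 154 132 107 100 101 105 117 127 135 141 147 147 145 143 137
 126 115  98  92  94  94 100 104 104]
[152 152 152 152 151 151 151 146 133 110  99  97  99 100  99  98  98  99
  98  99  98 100  98  98  99  98]
```

```bash
python3 -m inch '[[[20,-1,0],0],[[40,-1.7,0],0],[[48.6,-1.7,0],0],[[48.6,-1.7,10],0],[[48.6,-1.7,20],0],[[48.6,-1.7,28],0],[[48.6,-1.7,34],0],[[48.6,-1.7,40],0]]'
python3 - <<'E'
from h import *
s=ctrl.state();a=ctrl.snapshot('wrist');cv2.imwrite('pics/w3.png',a[100:460,120:520,::-1]);b=ctrl.snapshot('side');print(s['tool_pos'],s['contact_force'],s['ft_torque'])
cv2.imwrite('pics/c3.png',np.hstack([a[100:480,130:510],cv2.resize(b[220:350,190:320],(380,380))])[:,:,::-1])
E
```

```text
t: 4.2
tool_pos: [0.4614, -0.0834, 0.1237]
tool_rot: [-0.001, 0.828, 0.561, -0.0]
contact_force: [-0.5, -0.0, -0.8]
finger_gap: 0.164
grasp_force: 58.8
[ 0.46140838 -0.08338091  0.12373612] [-0.5252881  -0.00745845 -0.82145137] [-0.03723378 -0.04992946 -0.00051558]
```

View pics/c3.png

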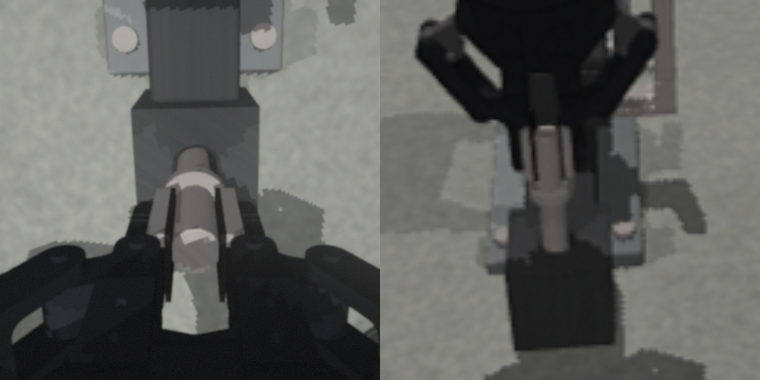

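The pin's foot has gone into the hole with no contact force: only part of the shank shows above the block, centred in it. I'll keep lowering.

```bash
python3 -m inch '[[[0,0,8],0],[[0,0,16],0],[[0,0,24],0],[[0,0,30],0],[[0,0,34],0],[[0,0,36],0],[[0,0,37],0],[[0,0,37],0]]'
```

```text
t: 4.97
tool_pos: [0.4617, -0.0828, 0.0885]
tool_rot: [-0.001, 0.828, 0.561, -0.001]
contact_force: [-3.9, 1.0, 5.2]
finger_gap: 0.162
grasp_force: 59.4
```

```bash
python3 -m inch '[[[0,0,0],0],[[0,0,0],0],[[0,0,0],0],[[0,0,0],0]]' 45
python3 -m inch '[[[0,0,-10],0],[[0,0,-35],0],[[0,0,-70],0],[[0,0,-105],0],[[0,0,-130],0],[[0,0,-142],0],[[0,0,-145],0],[[0,0,-145],0]]'
python3 - <<'E'
from h import *
s=ctrl.state();a=ctrl.snapshot('wrist');b=ctrl.snapshot('side')
cv2.imwrite('pics/w4.png',a[:,:,::-1]);cv2.imwrite('pics/c4.png',np.hstack([cv2.resize(a,(400,300)),cv2.resize(b[160:340,160:400],(400,300))])[:,:,::-1])
print(s['tool_pos'],rot(s)[:,:2].round(3).tolist())
t=np.array([.571,.011,.23]);print('to latch',rot(s).T@(t-s['tool_pos'])*1000)
print(px('wrist',(.4625,-.0835,.102),s),px('wrist',(.571,.011,.17),s))
E
```

```text
t: 5.3
tool_pos: [0.4622, -0.083, 0.0882]
tool_rot: [0.0, 0.828, 0.561, 0.0]
contact_force: [-0.0, 0.8, 0.1]
finger_gap: 0.529
grasp_force: 0.0
t: 5.97
tool_pos: [0.4626, -0.0832, 0.2344]
tool_rot: [0.001, 0.828, 0.561, 0.001]
contact_force: [0.3, -0.2, -0.7]
finger_gap: 0.527
grasp_force: 0.0
[ 0.46261933 -0.08316463  0.23444177] [[0.37, 0.929], [0.929, -0.37], [-0.0, 0.003]]
to latch [127.58000365  65.8425395    4.6020861 ]
[323.3719572  231.21910319] [487.57268966 -34.30465248]
```

View pics/c4.png

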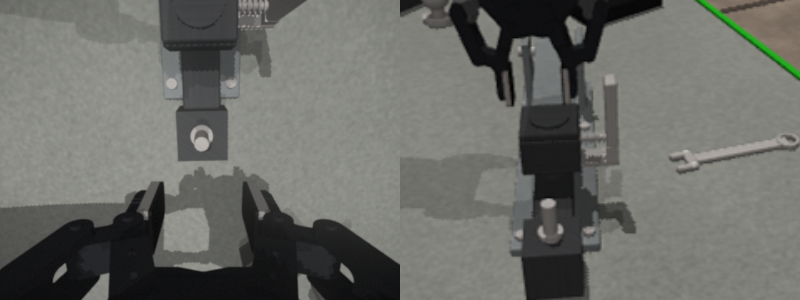

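The pin stands home with its collar on the block, at half-scale (202,140), and is released. Next is the latch.

```bash
python3 -m inch '[[[20,15,-5],0],[[45,35,-10],0],[[70,54,-10],0],[[82,64,-10],0],[[85,66,-10],0],[[85,66,-10],0],[[85,66,-10],0]]'
python3 - <<'E'
from h import *
s=ctrl.state();a=ctrl.snapshot('wrist');cv2.imwrite('pics/w5.png',a[:,:,::-1])
print(s['tool_pos'],rot(s)[:,:2].round(3).tolist(),px('wrist',(.571,.011,.17),s))
E
```

```text
t: 6.65
tool_pos: [0.5537, -0.0285, 0.2417]
tool_rot: [-0.001, 0.828, 0.561, -0.001]
contact_force: [0.0, -0.6, 0.5]
finger_gap: 0.527
grasp_force: 0.0
[ 0.55368332 -0.02850602  0.24170377] [[0.37, 0.929], [0.929, -0.37], [-0.001, -0.003]] [327.14783514 174.78191256]
```

View pics/w5.png

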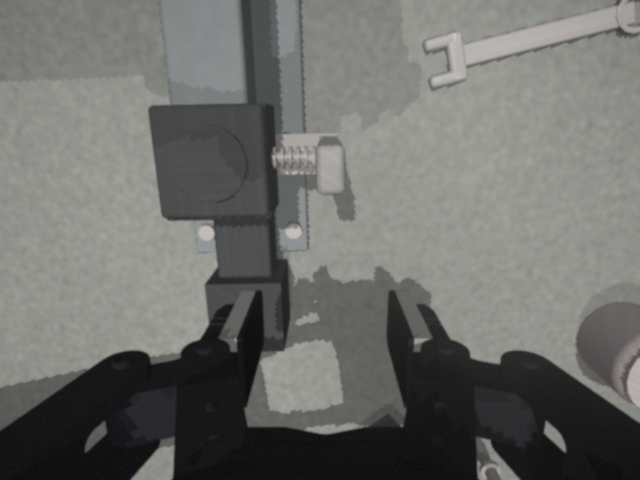

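The top of the latch tab is centred at about (331,170) in the wrist view, aligned with the tool, and the hood is clear to its left.

```bash
python3 - <<'E'
from h import *
s=ctrl.state();r=rot(s);a=cv2.imread('pics/w5.png',0)
m=(a[135:200,312:350]>150).astype('uint8');n,l,st,c=cv2.connectedComponentsWithStats(m)
i=1+np.argmax(st[1:,4]);print(st[i],c[i]+[312,135])
q=ray('wrist',(331,170),.17,s);print(q,r.T@(q-np.array([0,0,.027])-s['tool_pos'])*1000)
hd=ray('wrist',(211,160),.125,s);print('hood',hd,r.T@(hd-q)*1000)
E
```

```text
[  7  11  22  45 922] [329.80260304 167.9175705 ]
[0.57357065 0.01210153 0.17      ] [45.36736671  3.53997196 99.07910169]
hood [0.510408  0.0377197 0.125    ] [  0.42219967 -68.06437841  45.14280944]
```

```bash
python3 -m inch '[[[20,2,0],0],[[40,3.2,0],0],[[45.5,3.2,5],0],[[45.5,3.2,25],0],[[45.5,3.2,50],0],[[45.5,3.2,75],0],[[45.5,3.2,92],0],[[45.5,3.2,98],0]]' 32
python3 -m inch '[[[0,0,0],0],[[0,0,0],0]]'
python3 -m inch '[[[0,0,0],0],[[0,0,0],0],[[0,0,0],0],[[0,0,0],0]]' 0
```

```text
t: 7.37
tool_pos: [0.5715, 0.0123, 0.1413]
tool_rot: [-0.002, 0.828, 0.561, -0.003]
contact_force: [0.1, 0.4, -0.6]
finger_gap: 0.375
grasp_force: 0.0
t: 7.53
tool_pos: [0.5746, 0.0122, 0.1457]
tool_rot: [0.0, 0.828, 0.561, 0.0]
contact_force: [-0.5, 0.4, 0.5]
finger_gap: 0.368
grasp_force: 0.0
t: 7.87
tool_pos: [0.5748, 0.0125, 0.1469]
tool_rot: [0.001, 0.827, 0.562, -0.0]
contact_force: [-5.2, -1.9, 6.3]
finger_gap: 0.155
grasp_force: 58.5
```

```bash
python3 -m inch '[[[0,3,0],0],[[0,6,0],0],[[0,9,0],0],[[0,12,0],0],[[0,14,0],0],[[0,15,0],0],[[0,15,0],0],[[0,15,0],0]]'
```

```text
t: 8.53
tool_pos: [0.588, 0.0076, 0.1468]
tool_rot: [-0.001, 0.827, 0.562, -0.001]
contact_force: [-8.8, 0.9, 7.5]
finger_gap: 0.157
grasp_force: 58.6
```

The pull of 14 mm matches the spring force of about 8.5 N, so I'll lift along the arc.

```bash
python3 -m inch '[[[0.5,0,-2],0],[[1.4,0,-5.5],0],[[2.9,0,-10.9],0],[[4.6,0,-16.3],0],[[6.4,0,-21.7],0],[[6.4,0,-21.7],0]]'
```

```text
t: 9.03
tool_pos: [0.5881, 0.0135, 0.1654]
tool_rot: [-0.002, 0.827, 0.562, -0.003]
contact_force: [-8.3, 0.5, -6.7]
finger_gap: 0.157
grasp_force: 58.4
```

```bash
python3 -m inch '[[[4,0,-10.6],0],[[8.5,0,-21],0],[[13.5,0,-31],0],[[19,0,-41],0],[[22,0,-46],0],[[25,0,-50.5],0],[[26.4,0,-53],0],[[26.4,0,-53],0]]'
python3 -m inch '[[[0,0,0],0],[[0,0,0],0],[[0,0,0],0],[[0,0,0],0]]'
python3 - <<'E'
from h import *
a=ctrl.snapshot('wrist');b=ctrl.snapshot('side');s=ctrl.state();print(s['tool_pos'])
cv2.imwrite('pics/c6.png',np.hstack([cv2.resize(a,(400,300)),cv2.resize(b[120:360,140:400],(400,300))])[:,:,::-1])
E
```

```text
t: 9.7
tool_pos: [0.5978, 0.0382, 0.2178]
tool_rot: [-0.002, 0.827, 0.562, -0.004]
contact_force: [-8.3, 0.7, -7.1]
finger_gap: 0.15
grasp_force: 58.6
t: 10.03
tool_pos: [0.5976, 0.0379, 0.2174]
tool_rot: [-0.002, 0.827, 0.562, -0.004]
contact_force: [-7.4, 0.7, -6.6]
finger_gap: 0.156
grasp_force: 58.7
[0.59765027 0.0379298  0.217374  ]
```

View pics/c6.png

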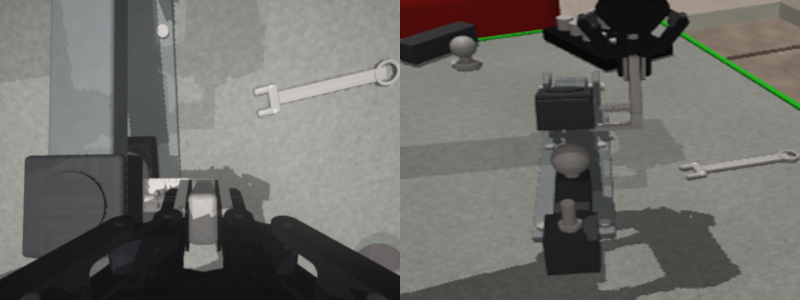

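The coupler is up, the ball is exposed beneath it, the pin is still home and the tab is held. I'll check that it stays still before handing in.

```bash
python3 - <<'E'
from h import *
b=ctrl.snapshot('side');cv2.imwrite('pics/s1.png',b)
print(ctrl.state()['tool_pos'])
# predicted hood top centre for theta .30/.34/.38, stand axes
ex=np.array([.929,-.37,0]);ey=np.array([.37,.929,0]);ball=np.array([.4625,-.0835,0])+.13*ey
for t in(.30,.34,.38):
    y,z=-220,30;Y=y*np.cos(t)-(-z)*np.sin(t);Z=-y*np.sin(t)+z*np.cos(t)
    for dx in(-33,33):
        Yc,Zc=-(220+34.5),30;yy=Yc*np.cos(t)+Zc*np.sin(t);zz=-Yc*np.sin(t)+Zc*np.cos(t)
        P=ball+ey*(.22+yy/1000)+ex*dx/1000+np.array([0,0,.095+zz/1000]);q=px('side',P);print(t,dx,q,'in crop',(q-[140,120])*[400/260,300/240])
E
python3 -m inch '[[[0,0,0],0],[[0,0,0],0],[[0,0,0],0],[[0,0,0],0],[[0,0,0],0],[[0,0,0],0],[[0,0,0],0],[[0,0,0],0]]'
python3 - <<'E'
from h import *
b=ctrl.snapshot('side');a=cv2.imread('pics/s1.png');print((np.abs(a.astype(int)-b).max(2)>40).sum())
E
```

```text
[0.59762234 0.03792024 0.21732897]
0.3 -33 [228.76085653 198.40074249] in crop [136.55516389  98.00092811]
0.3 33 [266.23876211 197.11927661] in crop [194.21348017  96.39909576]
0.34 -33 [228.43811619 192.59592362] in crop [136.0586403   90.74490452]
0.34 33 [265.98023335 191.34804552] in crop [193.81574362  89.1850569 ]
0.38 -33 [228.13976622 186.76848318] in crop [135.59964034  83.46060398]
0.38 33 [265.7278724  185.55503432] in crop [193.427496    81.94379289]
t: 10.85
tool_pos: [0.5976, 0.0379, 0.2173]
tool_rot: [-0.002, 0.827, 0.562, -0.004]
contact_force: [-8.4, 0.6, -6.2]
finger_gap: 0.155
grasp_force: 58.7
0
```

The front edge of the hood suggests an angle of about 0.31–0.34, so I'll add a few millimetres of lift.

```bash
python3 -m inch '[[[1,0,-2],0],[[2,0,-4],0],[[3.2,0,-5.5],0],[[3.2,0,-5.5],0],[[3.2,0,-5.5],0],[[3.2,0,-5.5],0],[[3.2,0,-5.5],0],[[3.2,0,-5.5],0]]'
python3 - <<'E'
from h import *
b=ctrl.snapshot('side')
g=b[175:225,240:252].mean(2).mean(1).round().astype(int);print(list(enumerate(g,175)))
g=cv2.imread('pics/side.png')[200:250,240:252].mean(2).mean(1).round().astype(int);print(list(enumerate(g,200)))
ex=np.array([.929,-.37,0]);ey=np.array([.37,.929,0]);ball=np.array([.4625,-.0835,0])+.13*ey
for t in(0,.32,.34,.36,.38):
    r=[]
    for Yc in(-254.5,-185.5):
        yy=Yc*np.cos(t)+30*np.sin(t);zz=-Yc*np.sin(t)+30*np.cos(t)
        r.append(px('side',ball+ey*(.22+yy/1000)+np.array([0,0,.095+zz/1000])).round(1))
    print(t,r)
E
```

```text
t: 11.57
tool_pos: [0.5986, 0.041, 0.2223]
tool_rot: [-0.003, 0.827, 0.562, -0.004]
contact_force: [-7.5, 1.5, -8.2]
finger_gap: 0.155
grasp_force: 58.5
[(175, np.int64(133)), (176, np.int64(132)), (177, np.int64(132)), (178, np.int64(131)), (179, np.int64(129)), (180, np.int64(129)), (181, np.int64(126)), (182, np.int64(115)), (183, np.int64(110)), (184, np.int64(102)), (185, np.int64(111)), (186, np.int64(77)), (187, np.int64(52)), (188, np.int64(47)), (189, np.int64(37)), (190, np.int64(43)), (191, np.int64(58)), (192, np.int64(51)), (193, np.int64(41)), (194, np.int64(36)), (195, np.int64(38)), (196, np.int64(48)), (197, np.int64(40)), (198, np.int64(38)), (199, np.int64(38)), (200, np.int64(37)), (201, np.int64(37)), (202, np.int64(37)), (203, np.int64(37)), (204, np.int64(36)), (205, np.int64(38)), (206, np.int64(38)), (207, np.int64(37)), (208, np.int64(36)), (209, np.int64(36)), (210, np.int64(36)), (211, np.int64(36)), (212, np.int64(35)), (213, np.int64(34)), (214, np.int64(35)), (215, np.int64(36)), (216, np.int64(35)), (217, np.int64(36)), (218, np.int64(36)), (219, np.in
[... 744 characters left out ...]
), (229, np.int64(53)), (230, np.int64(52)), (231, np.int64(51)), (232, np.int64(52)), (233, np.int64(53)), (234, np.int64(52)), (235, np.int64(45)), (236, np.int64(33)), (237, np.int64(42)), (238, np.int64(52)), (239, np.int64(53)), (240, np.int64(50)), (241, np.int64(39)), (242, np.int64(30)), (243, np.int64(26)), (244, np.int64(32)), (245, np.int64(42)), (246, np.int64(32)), (247, np.int64(28)), (248, np.int64(28)), (249, np.int64(28))]
0 [array([250.1, 238.8]), array([251.4, 219.3])]
0.32 [array([247.4, 194.9]), array([249.6, 188.8])]
0.34 [array([247.3, 192. ]), array([249.5, 186.9])]
0.36 [array([247.1, 189.1]), array([249.5, 184.9])]
0.38 [array([247. , 186.2]), array([249.4, 182.9])]
```

```bash
python3 -c "
from cell import ctrl
print(ctrl.job_done())"
```

```text
the job is handed in; nothing more can be done
None
```

The job is handed in at about 12 s: the pin is home in the receiver block with its collar on the block and let go, and the gripper is holding the latch back with the coupler raised about 75 mm (estimated from the arm's rise and the side view), still and clear of the ball.

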